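# Find the juicy lemon with the tongs and hold it up

## Task

The two lemons draining on the wire rack have just been scalded and are too hot to touch: take up the spring tongs and use them to feel which lemon is the heavy, juicy one (the other has dried out inside and weighs only a third as much). Finish while holding the heavy lemon still between the heads of the tongs, a hand's breadth clear above the rack, with the light lemon lying on the rack. Do not touch the lemons with the gripper or drop them, and leave the mug, the ramekin and the garlic where they stand.

Things in the scene. Friction and masses are not known exactly. Their poses are not given: they have to be found in the camera images.
- tongs: Steel spring tongs lying on their side, arms side by side: 30 mm high, 255 mm from hinge to the ends of the red heads, 115 g. Origin: underside, midway between the red grips, 105 mm ahead of the hinge; x to the heads, z up. The frame goes with the +y arm: as the tongs close, their middle line turns by half the joint value (from x to +y about the hinge). Squeezed sideways, along y
- tongs_hinge (a point): Hinge of the tongs, at mid height (15 mm); its axis is vertical. A spring opens the tongs: 5 N at the grips begins to squeeze them, 7 N closes them to a lemon's width; a grip of 40 N at the grips' middle presses a lemon with about 15 N
- tongs_grips (a point): Middle between the two red grips, at mid height, 105 mm ahead of the hinge. The grips are 86 mm long and 24 mm high. Over their outsides they measure 56 mm here while the tongs stand open, and 40 mm, parallel to one another, when the heads hold a lemon
- tongs_heads (a point): Middle between the two red heads, at mid height, 120 mm ahead of the grips' middle, while the tongs stand open. Each head is 52 mm long, 30 mm high, slightly hollow inside; 86 mm clear between them when open. They take a lemon across its thickness, its length along the tongs
- tongs_arm (a joint): Angle by which the tongs are squeezed: 0 = open as the spring leaves them, about 0.15 = closed on a lemon, 0.32 = heads together
- lemon_1_mid (a point): Middle of a yellow lemon, 77 mm long (point's x), 51 mm thick, in a groove of the rack, its length roughly along the bars, its middle about 46 mm above the worktop. Looks the same as the other: one weighs about 120 g, one about 40 g; which is which, and which lies left, has to be felt
- lemon_2_mid (a point): Middle of the other yellow lemon; same size and look, see lemon_1
- lemon_1: The lemon of point lemon_1_mid; origin on its underside, 26 mm below its middle
- lemon_2: The lemon of point lemon_2_mid; origin on its underside, 26 mm below its middle
- rack: Fixed steel wire rack, 126 mm deep (x) by 230 mm wide (y), top 20 mm above the worktop. Origin on the worktop under its centre. Its bars run along x, 25 mm apart; the lemons lie in the grooves at y = +62 and -62 mm, up to 12 mm off centre in x
- mug: Small blue mug, 58 x 82 x 49 mm, at the right, in front of the teapot; bystander
- ramekin: White ramekin, 73 mm across, 41 mm high, in front of the mug; bystander
- garlic: Bulb of garlic, 60 mm, at the left near the robot; bystander
There are look-alikes about, which are no part of the job. What is shaped like the lemon_2 but brown or purple is not meant.

How it is judged:
By the outcome, as a careful person would: the job done as asked, in the order asked, and still so for the second after the job is handed in, while the arm keeps its last pose, push and grip.
It also fails if it takes over 54 s, if anything falls off the work surface, if the arm or the gripper's body presses on something with over 40 N, if the wrist force passes 120 N, or if a joint passes its speed limit or range.

## Robot

A 6-joint arm with a two-finger parallel gripper is mounted at the origin on the work surface; the furniture and walls round the work are solid. World frame = base frame: x ahead of the robot, y to its left, z up, the work surface at z = 0. Lengths are in m, angles in rad, forces in N, time in s.
With the tool pointing down it reaches from about 0.35 to 0.975 m from the base axis. Payload 4.9 kg.
Tool frame: the origin (TCP) lies at the very end of the fingers, on their centre line; the grasp point (between the pads) lies 19 mm behind it (ctrl.grasp_offset is the distance from the TCP to the grasp point, in m); z points along the fingers, y is the line along which they close (so a half turn about z gives the same grasp; the last joint's range is limited). The gripper opens to 85 mm and grips with 20 to 120 N. Pads are 22 mm wide; open, the fingers measure 114 mm over their backs; the gripper's body (76 mm by 85 mm) begins 54 mm behind the grasp point. The pads swing forward as they close: fully open they stand 13 mm farther back than shut.
Start: joints at [1.156, 0.053, 1.613, -0, 1.476, -0.119], TCP at [0.182, 0.598, 0.204] pointing down, gripper open.
Joint ranges: [-3.01, 3.01], [-1.01, 2.22], [0.06, 2.58], [-1.02, 4.17], [0.09, 2.62], [-3.14, 3.14]. Speed limits (rad/s): [2.57, 2.57, 3.14, 3.14, 3.14, 3.14].

## Interface

Orientations are given as a rotation vector (axis times angle).
In Python, from station import ctrl, optics gives the robot as it stands.
- The arm moves only by the shell command python3 -m handwheel 'ROWS' [OPENING] [FORCE]. ROWS is JSON, a list of rows, each an object of numbers: "tx", "ty", "tz": the shift along the tool's x, y, z in mm; "roll": the turn about the tool's z in rad. A call has 1 to 12 rows; each row shifts and turns the commanded pose from where the row before left it, along the tool's axes as they then stand; what a row does not reach is not made up. A row lasts 1/12 s, in which the tool goes at most 41.7 mm and 7.16 degrees, less where a joint would pass 70% of its speed; a pose out of reach is approached as far as the arm can. A call with a gripper value outside its range is refused whole. OPENING is the finger opening in mm, from 0 to 85.4, set as the call begins (- or left out, the last holds). The fingers move at their own pace and stop on an object; FORCE is the grip in N (left out, the last holds). Time passes only in rows, so rows that do not move let the fingers close. It gives the time, the measured TCP pose, the force, the opening and the grip force at its end, in the units of the state.
- ctrl.get_obs(): the state, without advancing time (a new reading comes with each control period).
- optics.get_image(name): name is "scene" or "side" or "wrist"; returns (picture, depth): 384x512x3 uint8, red, green, blue; 384x512 float32, m along the optical axis (not along the pixel's ray), 0 where there is no reading.
- optics.camera_params(name): a dict with "mtx" (3x3 intrinsics, pixels), "extrinsics" (4x4, takes a point from camera to world coordinates); the wrist camera has in their place "tool_from_camera" (4x4, takes a point from camera to tool coordinates, whose origin is the TCP and whose axes are the flange's). Camera axes: x right, y down, z forward; pixel columns grow to the right and rows downward; lengths in m; the calibration is good to about 2 mm. The wrist camera is an equidistant fisheye: a pixel r from the principal point sees the ray r / f radians off the axis. A picture is of the moment at which its call begins: read the wrist's pose just before it. camera_params takes no time and is no camera call.
- ctrl.finish_job(): hands the job in; it is judged then, once.
The state is a dict: "t": time; "q": joint angles; "dq": joint speeds; "effort": joint torques, N m; "tool_pos": TCP position; "tool_rot": TCP orientation; "contact_force": force on the tool from outside, world axes, zero at the start; "wrist_torque": the same for the moment, N m; "opening": finger opening in m; "grip_force": force on a finger pad.
Only numpy, scipy, OpenCV 4.12 (cv2) and the standard library are available. Lean on these libraries where they do the work, as an engineer would, in place of code of your own. Each camera call takes 0.05 s, during which the arm holds its last target. There are 200 camera calls.

## Working session

There is one attempt and no reset: what is moved stays moved. The work goes in short steps, Python scripts to look and compute and a shell command to move; the robot and the scene stay as the last step left them, time stands still between calls to the robot, and variables do not carry over. Pictures are saved under pics/ and viewed, at most 10 in all, crops included, and the job is handed in when it is done.

```bash
mkdir -p pics; ls
python3 - <<'E'
from station import ctrl, optics
import cv2,numpy as np
o=ctrl.get_obs();print(o)
for n in("scene","side"):
    im,d=optics.get_image(n);cv2.imwrite(f"pics/{n}0.png",im[:,:,::-1]);np.savez(f"pics/{n}0.npz",im=im,d=d)
    p=optics.camera_params(n);print(n,p)
print(optics.camera_params("wrist"),ctrl.grasp_offset)
E
```

```text
pics
{'t': 0.0, 'q': array([ 1.15602514e+00,  5.33480010e-02,  1.61429180e+00, -1.08169469e-05,
        1.47598862e+00, -1.18965780e-01]), 'dq': array([ 5.49761474e-04, -3.37991268e-04,  1.33229830e-05, -1.34136552e-03,
        9.53269306e-04, -8.89382333e-04]), 'effort': array([ 2.75600087e-04, -3.93671215e+01, -3.70179391e+01, -1.20473242e-04,
        6.86994754e-03,  6.38693407e-06]), 'tool_pos': array([0.18190258, 0.59723852, 0.20276988]), 'tool_rot': array([-4.62878431e-01, -3.10677176e+00,  3.08851611e-03]), 'contact_force': array([-0.91507951,  0.16424498, -0.63529502]), 'wrist_torque': array([ 0.01766796, -0.02284025,  0.03520646]), 'grip_force': 0.0, 'opening': 0.08517292221720023}
scene {'mtx': array([[456.6304277 ,   0.        , 249.50067194],
       [  0.        , 456.6304277 , 187.01747053],
       [  0.        ,   0.        ,   1.        ]]), 'extrinsics': array([[-8.81801249e-01, -1.80333428e-01,  4.35782527e-01,
        -1.07024041e-01],
       [-4.71621008e-01,  3.36338408e-01, -8.15138087e-01,
         1.04246338e+00],
       [ 4.26244096e-04, -9.24313978e-01, -3.81
[... 384 characters left out ...]
287,  0.53896578, -0.82192644,  0.96463153],
       [ 0.0182743 , -0.83422229, -0.55112541,  0.66945311],
       [ 0.        ,  0.        ,  0.        ,  1.        ]])}
{'mtx': array([[297.31863964,   0.        , 255.22877195],
       [  0.        , 297.31863964, 189.43275474],
       [  0.        ,   0.        ,   1.        ]]), 'tool_from_camera': array([[ 1.02957212e-03, -9.51089585e-01, -3.08913486e-01,
         7.94338303e-02],
       [ 9.99999122e-01,  7.21631629e-04,  1.11110361e-03,
        -3.32123277e-04],
       [-8.33837330e-04, -3.08914359e-01,  9.51089493e-01,
        -1.70130625e-01],
       [ 0.00000000e+00,  0.00000000e+00,  0.00000000e+00,
         1.00000000e+00]])} 0.0187
```

View pics/scene0.png

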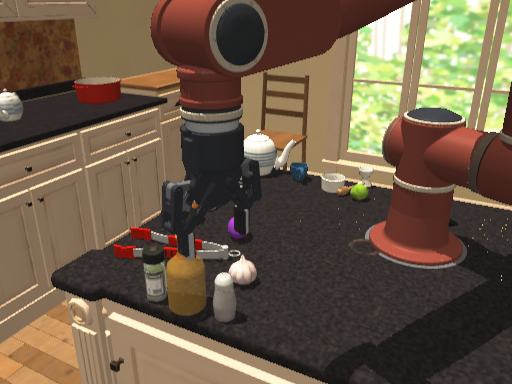

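View pics/side0.png

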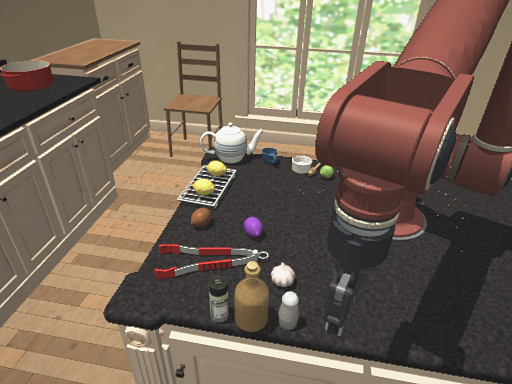

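Side view: the tongs have their hinge at about (262,256) and red heads at (170,250) and (165,271). The lemons are at (204,187) and (217,169) on the rack. A brown decoy lies at (202,217) and a purple one at (254,227). The scene view shows the tongs at (115-240, 235-255), but the arm hides the rack.

```bash
cat > h.py <<'E'
import numpy as np,cv2
from station import ctrl,optics
def cloud(n,d):
    p=optics.camera_params(n);K=p["mtx"];E=p["extrinsics"]
    v,u=np.indices(d.shape);P=np.stack([(u-K[0,2])/K[0,0]*d,(v-K[1,2])/K[1,1]*d,d],-1)
    W=P@E[:3,:3].T+E[:3,3];W[d==0]=np.nan;return W
E
python3 - <<'E'
from h import *
for n in("side","scene"):
    z=np.load(f"pics/{n}0.npz");im=z["im"];W=cloud(n,z["d"])
    h=cv2.cvtColor(im,cv2.COLOR_RGB2HSV);H,S,V=[h[...,i].astype(int) for i in range(3)]
    on=(W[...,2]>0.003)&(W[...,2]<0.12)&(W[...,0]>0)&(np.abs(W[...,1])<0.95)
    red=((H<6)|(H>174))&(S>170)&(V>90)&on; yel=(H>22)&(H<34)&(S>140)&(V>100)&on
    for nm,m in(("red",red),("yel",yel)):
        k,L,st,c=cv2.connectedComponentsWithStats(m.astype(np.uint8))
        for i in range(1,k):
            if st[i,4]<25: continue
            p=W[L==i];print(n,nm,st[i],"med",np.nanmedian(p,0).round(3),"lo",np.nanpercentile(p,3,0).round(3),"hi",np.nanpercentile(p,97,0).round(3))
            q=p-p.mean(0);w,vv=np.linalg.eigh(np.cov(q[:,:2].T));print("   dir",np.degrees(np.arctan2(vv[1,1],vv[0,1])).round(1))
W=cloud("side",np.load("pics/side0.npz")["d"])
for u,v in[(262,256),(255,256),(250,252),(250,260),(244,256),(270,157),(302,165),(283,275),(202,217)]:print(u,v,W[v,u].round(3))
E
```

```text
side red [159 245   6   9  26] med [0.608 0.307 0.018] lo [0.603 0.304 0.005] hi [0.612 0.311 0.03 ]
   dir -151.3
side red [163 244  17  10 100] med [0.581 0.3   0.019] lo [0.565 0.297 0.005] hi [0.6   0.304 0.03 ]
   dir -176.7
side red [199 248  32   7 197] med [0.468 0.287 0.018] lo [0.43  0.278 0.007] hi [0.506 0.295 0.027]
   dir -167.9
side red [198 260  34  10 153] med [0.454 0.334 0.02 ] lo [0.417 0.32  0.006] hi [0.492 0.348 0.028]
   dir -159.5
side red [155 267  22  11 122] med [0.563 0.388 0.02 ] lo [0.547 0.376 0.006] hi [0.587 0.393 0.03 ]
   dir -160.4
scene red [ 73  82  45  21 731] med [ 1.82  -0.779  0.062] lo [ 1.773 -0.882  0.014] hi [ 1.94  -0.737  0.107]
   dir -139.7
scene red [130 228  21  13 193] med [0.591 0.301 0.016] lo [0.563 0.296 0.004] hi [0.613 0.309 0.028]
   dir -168.9
scene red [168 236   9  10  66] med [0.501 0.293 0.016] lo [0.49  0.29  0.004] hi [0.509 0.297 0.026]
   dir -171.0
scene red [195 240   7  10  61] med [0.436 0.279 0.017] lo [0.428 0.276 0.006] hi [0.445 0.283 0.025]
   dir -176.1
scene red [113 245  23  13 199] med [0.565 0.388 0.016] lo [0.546 0.377 0.004] hi [0.588 0.393 0.028]
   dir -161.5
scene red [163 248  14  10  76] med [0.471 0.34  0.02 ] lo [0.458 0.335 0.005] hi [0.483 0.345 0.026]
   dir -161.9
262 256 [0.347 0.263 0.001]
255 256 [0.361 0.288 0.021]
250 252 [0.377 0.274 0.019]
250 260 [0.373 0.295 0.011]
244 256 [ 0.394  0.271 -0.001]
270 157 [ 0.399 -0.229  0.036]
302 165 [ 0.277 -0.191  0.037]
283 275 [0.282 0.36  0.043]
202 217 [0.534 0.183 0.041]
```

Run:
```python
from h import *
z=np.load("pics/side0.npz");im=z["im"];W=cloud("side",z["d"])
h=cv2.cvtColor(im,cv2.COLOR_RGB2HSV)
for u,v in[(204,187),(204,184),(217,169),(217,166),(208,201)]:print(u,v,h[v,u],W[v,u].round(3))
H,S=h[...,0],h[...,1]
m=(H>20)&(H<40)&(S>110)&(W[...,0]>0.2)&(W[...,0]<1)&(W[...,1]>-.4)&(W[...,1]<.2)&(W[...,2]<0.12)
k,L,st,c=cv2.connectedComponentsWithStats(m.astype(np.uint8))
for i in range(1,k):
    if st[i,4]>60:
        p=W[L==i];w,vv=np.linalg.eigh(np.cov((p-p.mean(0))[:,:2].T))
        print(st[i],np.median(p,0).round(3),np.percentile(p,2,0).round(3),np.percentile(p,98,0).round(3),np.degrees(np.arctan2(vv[1,1],vv[0,1])).round(1))
# rack points: height near .015-.022
r=(W[...,2]>0.012)&(W[...,2]<0.026)&(W[...,0]>.45)&(W[...,0]<.8)&(W[...,1]<.16)&(W[...,1]>-.3)&(S<60)
p=W[r];print(len(p));print(cv2.minAreaRect(p[:,:2].astype(np.float32)),cv2.boxPoints(cv2.minAreaRect(p[:,:2].astype(np.float32))))
# teapot and bystanders
o=(W[...,2]>0.03)&(W[...,2]<.3)&(W[...,0]>.25)&(W[...,0]<.85)&(W[...,1]<-.1)&(W[...,1]>-.6)
k,L,st,c=cv2.connectedComponentsWithStats(o.astype(np.uint8))
for i in range(1,k):
    if st[i,4]>30: p=W[L==i];print("obj",st[i],p.min(0).round(3),p.max(0).round(3))
b=cv2.resize(im[140:300,140:310],None,fx=4,fy=3.6,interpolation=cv2.INTER_CUBIC)
cv2.imwrite("pics/c1.png",b[:600,:,::-1])
```

```text
204 187 [ 27 133 240] [0.566 0.058 0.06 ]
204 184 [ 30 102 247] [0.567 0.052 0.067]
217 169 [ 26 138 233] [ 0.557 -0.065  0.056]
217 166 [ 29 112 247] [ 0.558 -0.069  0.066]
208 201 [ 26  15 123] [ 0.56   0.045 -0.001]
[206 160  21  16 206] [ 0.561 -0.07   0.052] [ 0.534 -0.219 -0.001] [ 0.612 -0.061  0.068] 105.4
[192 180  23  15 224] [0.565 0.055 0.053] [ 0.541 -0.047  0.008] [0.607 0.063 0.067] 119.6
531
((0.5769222974777222, -0.09962110221385956), (0.38367584347724915, 0.14942394196987152), 82.67427825927734) [[ 0.47835895 -0.2803666 ]
 [ 0.6265632  -0.2994196 ]
 [ 0.6754856   0.0811244 ]
 [ 0.5272814   0.10017741]]
obj [ 200  123   63   35 1150] [ 0.442 -0.304  0.03 ] [ 0.666 -0.192  0.147]
obj [262 148  15  13 143] [ 0.374 -0.284  0.03 ] [ 0.436 -0.212  0.051]
obj [292 156  19  12 102] [ 0.25  -0.261  0.03 ] [ 0.317 -0.189  0.042]
```

View pics/c1.png

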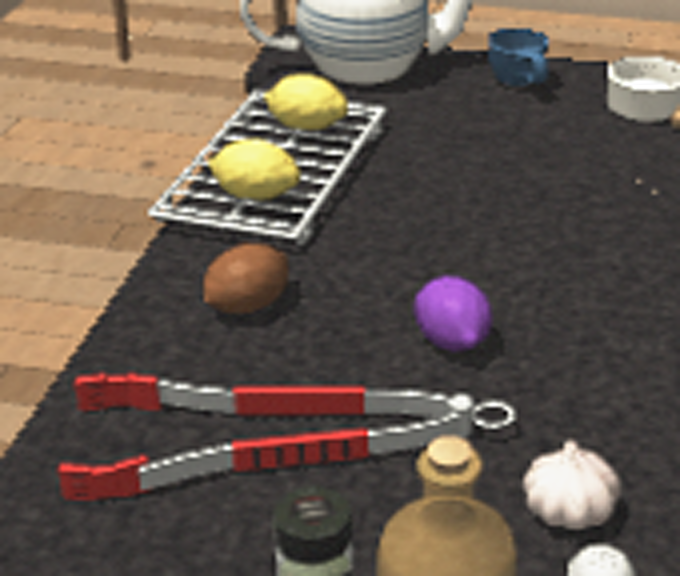

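The crop shows the tongs lying open with their heads away from the robot. The rack behind has two lemons lying roughly along x. I'll move above the tongs for a wrist view.

```bash
python3 -m handwheel '[{"tz":-35},{"tz":-35},{"tx":-35,"ty":-19},{"tx":-35,"ty":-19},{"tx":-35,"ty":-19},{"tx":-35,"ty":-19},{"tx":-35,"ty":-19},{"tx":-35,"ty":-19},{"tx":-35,"ty":-19},{"tx":-35,"ty":-19},{"tx":-35,"ty":-19},{"tx":-35,"ty":-19}]' && python3 -m handwheel '[{"roll":-0.114},{"roll":-0.114},{"roll":-0.114},{"roll":-0.114},{"roll":-0.114},{},{}]' 68
cat >> h.py <<'E'
from scipy.spatial.transform import Rotation as Ro
def wrist(name):
    o=ctrl.get_obs();im,d=optics.get_image("wrist");np.savez(f"pics/{name}.npz",im=im,d=d,p=o["tool_pos"],r=o["tool_rot"])
    cv2.imwrite(f"pics/{name}.png",im[:,:,::-1]);return o
def wcloud(name):
    z=np.load(f"pics/{name}.npz");p=optics.camera_params("wrist");K=p["mtx"];T=p["tool_from_camera"];d=z["d"]
    v,u=np.indices(d.shape);a=(u-K[0,2])/K[0,0];b=(v-K[1,2])/K[1,1];th=np.hypot(a,b)+1e-9
    s=np.tan(np.minimum(th,1.5))/th;P=np.stack([a*s*d,b*s*d,d],-1)
    P=P@T[:3,:3].T+T[:3,3];W=P@Ro.from_rotvec(z["r"]).as_matrix().T+z["p"];W[d==0]=np.nan
    return z["im"],W
E
python3 - <<'E'
from h import *
o=wrist("w1");print(o["tool_pos"],o["tool_rot"],o["contact_force"],o["opening"],o["q"],o["t"])
E
```

```text
[0.18193808 0.59727706 0.20285624] [-4.62867412e-01 -3.10679851e+00  2.91642518e-03] [-0.30944176 -0.60584765 -0.07837398] 0.08553435092175177 [ 1.15599530e+00  5.33263184e-02  1.61416973e+00 -5.75065983e-06
  1.47602016e+00 -1.19005558e-01] 0.1$[0]: bad value
```

View pics/w1.png

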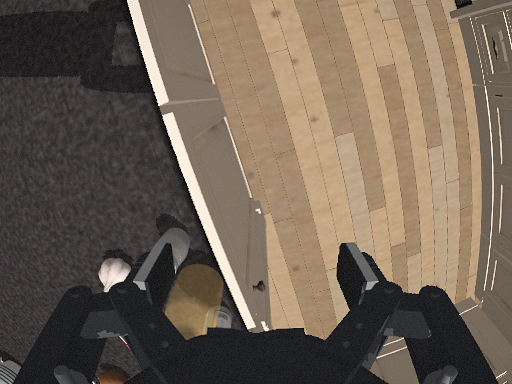

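The move was refused; the wrist view from the start pose shows only the counter edge, the garlic and the bottle. I'll retry with all keys in each row.

```bash
python3 -m handwheel '[{"tx":0,"ty":0,"tz":-35,"roll":0}]'; python3 -m handwheel '[{"tx":0.0,"ty":0.0,"tz":-35.0,"roll":0.0}]'; python3 -m handwheel --help | head -20
```

```text
t: 0.23
tool_pos: [0.1803, 0.5935, 0.2297]
tool_rot: [-0.462, -3.103, 0.025]
contact_force: [-0.0, -1.0, -1.3]
opening: 0.0854
grip_force: 0.0
t: 0.32
tool_pos: [0.1813, 0.5958, 0.2705]
tool_rot: [-0.463, -3.105, 0.013]
contact_force: [0.5, 1.6, 0.2]
opening: 0.0853
grip_force: 0.0invalid input: not JSON, or not a number
```

```bash
python3 -m handwheel '[{"tx":-35,"ty":-19,"tz":0,"roll":0},{"tx":-35,"ty":-19,"tz":0,"roll":0},{"tx":-35,"ty":-19,"tz":0,"roll":0},{"tx":-35,"ty":-19,"tz":0,"roll":0},{"tx":-35,"ty":-19,"tz":0,"roll":0},{"tx":-35,"ty":-19,"tz":0,"roll":0},{"tx":-35,"ty":-19,"tz":0,"roll":0},{"tx":-35,"ty":-19,"tz":0,"roll":0},{"tx":-35,"ty":-19,"tz":0,"roll":0},{"tx":-35,"ty":-19,"tz":0,"roll":0}]' 68 && python3 -m handwheel '[{"tx":0,"ty":0,"tz":0,"roll":-0.114},{"tx":0,"ty":0,"tz":0,"roll":-0.114},{"tx":0,"ty":0,"tz":0,"roll":-0.114},{"tx":0,"ty":0,"tz":0,"roll":-0.114},{"tx":0,"ty":0,"tz":0,"roll":-0.114},{"tx":0,"ty":0,"tz":0,"roll":0},{"tx":0,"ty":0,"tz":0,"roll":0}]' 68
python3 - <<'E'
from h import *
o=wrist("w2");print(o["tool_pos"],o["tool_rot"],o["contact_force"],o["opening"],o["q"],o["t"])
E
```

```text
t: 1.15
tool_pos: [0.4625, 0.3123, 0.2737]
tool_rot: [-0.463, -3.107, 0.0]
contact_force: [0.5, -0.1, 0.2]
opening: 0.0681
grip_force: 0.0
t: 1.73
tool_pos: [0.4615, 0.314, 0.2736]
tool_rot: [0.425, -3.112, 0.0]
contact_force: [0.4, -0.3, 0.5]
opening: 0.0679
grip_force: 0.0
[0.46145429 0.31395626 0.27363858] [ 4.2471405e-01 -3.1121575e+00  3.4289345e-04] [ 0.42279165 -0.31889747  0.49273763] 0.0678762257268586 [ 4.64095108e-01 -1.38347565e-01  1.68326687e+00 -1.67909094e-05
  1.59730091e+00 -1.37796461e+00] 1.7333
```

View pics/w2.png

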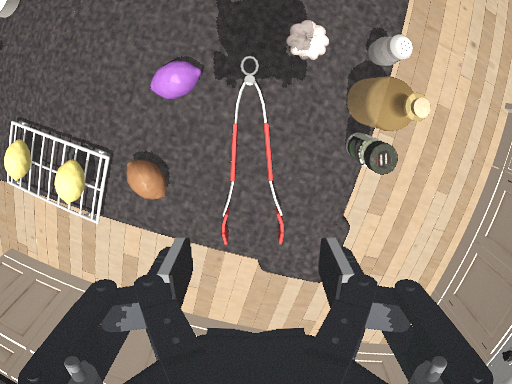

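The wrist view shows the tongs with the hinge at (250,80), grips at (234,152) and (268,152), and heads at (225,229) and (282,229). The lemons are at (70,181) and (18,160) on the rack.

```bash
cat >> h.py <<'E'
def comps(im,W):
    h=cv2.cvtColor(im,cv2.COLOR_RGB2HSV);H,S,V=[h[...,i].astype(int) for i in range(3)]
    on=(W[...,2]>0.004)&(W[...,2]<0.14)
    out=[]
    for nm,m in(("red",((H<6)|(H>174))&(S>150)&(V>70)&on),("yel",(H>20)&(H<40)&(S>95)&(V>90)&on)):
        k,L,st,c=cv2.connectedComponentsWithStats(m.astype(np.uint8))
        for i in range(1,k):
            if st[i,4]<40:continue
            out.append((nm,st[i],W[L==i]))
    return out
def tongs(o):
    t=Ro.from_rotvec(o["tool_rot"]).as_matrix();return t
E
python3 - <<'E'
from h import *
im,W=wcloud("w2")
for nm,s,p in comps(im,W):
    c=cv2.minAreaRect(p[:,:2].astype(np.float32))
    print(nm,s,np.median(p,0).round(4),"rect",np.round(c[0],4),np.round(c[1],4),round(c[2],1),"zmax",np.percentile(p[:,2],97).round(4))
print("hinge",W[80,250],W[78,250],W[82,250])
h=cv2.cvtColor(im,cv2.COLOR_RGB2HSV)
r=(W[...,2]>0.008)&(W[...,2]<0.03)&(h[...,1]<60)&(h[...,2]>120);r[:,115:]=0;r[:115]=0
p=W[r];c=cv2.minAreaRect(p[:,:2].astype(np.float32));print("rack",c,cv2.boxPoints(c).round(3),np.median(p[:,2]))
# rack corners direct pixels
for u,v in[(12,124),(108,157),(100,218),(10,182)]:print(u,v,np.nanmedian(W[v-2:v+3,u-2:u+3].reshape(-1,3),0).round(3))
E
```

```text
red [234 123   4  58  70] [0.4697 0.2865 0.0253] rect [0.4701 0.2865] [0.0827 0.0015] 12.4 zmax 0.0276
red [222 223   6  20  50] [0.599  0.3028 0.023 ] rect [0.5961 0.3011] [0.0348 0.0062] 17.6 zmax 0.0307
red [278 223   6  21  40] [0.5757 0.3866 0.0277] rect [0.5727 0.3868] [0.0351 0.006 ] 12.7 zmax 0.0307
yel [  6 140  25  41 412] [ 0.5531 -0.0682  0.0516] rect [ 0.5665 -0.0803] [0.0701 0.0403] 17.5 zmax 0.0618
yel [ 56 160  29  41 419] [0.5565 0.0544 0.0535] rect [0.5686 0.0459] [0.0596 0.0374] 40.2 zmax 0.0618
hinge [0.36514079 0.27986489 0.02987205] [0.36251035 0.27915317 0.03100474] [0.36785176 0.28062699 0.03037878]
rack ((0.5802434682846069, -0.025955289602279663), (0.23008669912815094, 0.12682700157165527), 85.71050262451172) [[ 0.508 -0.136]
 [ 0.635 -0.145]
 [ 0.652  0.084]
 [ 0.526  0.094]] 0.019847582173844885
12 124 [ 0.518 -0.133  0.019]
108 157 [0.531 0.087 0.019]
100 218 [ 1.18  -0.346 -0.898]
10 182 [ 0.631 -0.134  0.02 ]
```

Checks pass: the heads are 229 mm from the hinge, head tops are at about 31 mm, and the rack measures 230x127 mm with its top at 20 mm. Next I'll centre on the grips and go down.

```bash
python3 -m handwheel '[{"tx":-2,"ty":-5.5,"tz":30,"roll":-0.012},{"tx":0,"ty":0,"tz":40,"roll":0},{"tx":0,"ty":0,"tz":40,"roll":0},{"tx":0,"ty":0,"tz":40,"roll":0},{"tx":0,"ty":0,"tz":40,"roll":0},{"tx":0,"ty":0,"tz":35,"roll":0},{"tx":0,"ty":0,"tz":18,"roll":0},{"tx":0,"ty":0,"tz":12,"roll":0},{"tx":0,"ty":0,"tz":6,"roll":0},{"tx":0,"ty":0,"tz":0,"roll":0},{"tx":0,"ty":0,"tz":0,"roll":0}]' 68
python3 - <<'E'
from h import *
o=wrist("w3");print(o["tool_pos"],o["tool_rot"],o["contact_force"],o["opening"],o["t"])
E
```

```text
t: 2.7
tool_pos: [0.4662, 0.3099, 0.0145]
tool_rot: [-0.447, 3.107, 0.001]
contact_force: [-0.4, 0.1, 0.3]
opening: 0.068
grip_force: 0.0
[0.4661599  0.30989265 0.01447761] [-4.46981485e-01  3.10735493e+00  1.13158759e-03] [-0.3739552   0.10235332  0.33942621] 0.06797223406527667 2.7
```

View pics/w3.png

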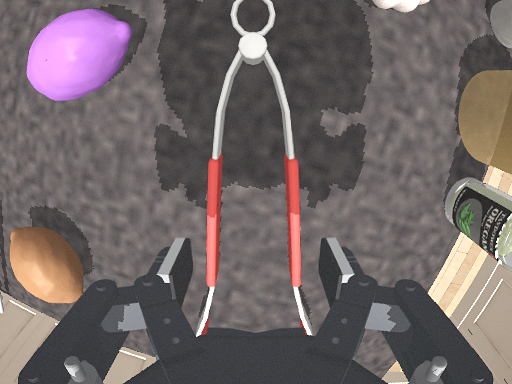

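Wrist view: the tongs' hinge is at (252,47) and the grips at (213,220) and (292,220), between the pads at (185,260) and (330,260), so they are centred. I'll check this in the point cloud.

Run:
```python
from h import *
im,W=wcloud("w3");z=np.load("pics/w3.npz");R=Ro.from_rotvec(z["r"]).as_matrix()
for nm,s,p in comps(im,W):
    q=(p-z["p"])@R
    print(nm,s,"tool mm lo",(np.percentile(q,2,0)*1e3).round(1),"hi",(np.percentile(q,98,0)*1e3).round(1),"zmax",np.nanpercentile(p[:,2],95).round(4))
q=(W-z["p"])@R*1e3
for u,v in[(252,47),(252,44),(180,250),(170,280),(335,250),(345,280)]:print(u,v,q[v,u].round(1))
```

```text
red [207 154  16 129 981] tool mm lo [-29.7 -27.2 -13.7] hi [ 44.6 -20.5   5.9] zmax 0.0278
red [285 154  15 131 861] tool mm lo [-31.7  17.9 -13.6] hi [44.7 24.6  5.6] zmax 0.0277
red [202 319   7  16  45] tool mm lo [-91.5 -41.  -18.2] hi [-76.9 -35.6   9.2] zmax 0.0209
252 47 [104.9  -1.7 -17.7]
252 44 [106.8  -1.7 -15.9]
180 250 [ 11.5 -35.  -51.9]
170 280 [  8.4 -35.2 -72. ]
335 250 [ 10.9  37.5 -51. ]
345 280 [  8.8  36.9 -72.7]
```

```bash
python3 -m handwheel '[{"tx":0,"ty":-1.3,"tz":6,"roll":0},{"tx":0,"ty":0,"tz":4,"roll":0},{"tx":0,"ty":0,"tz":3,"roll":0},{"tx":0,"ty":0,"tz":0,"roll":0},{"tx":0,"ty":0,"tz":0,"roll":0}]' 62 && python3 -m handwheel '[{"tx":0,"ty":0,"tz":0,"roll":0},{"tx":0,"ty":0,"tz":0,"roll":0},{"tx":0,"ty":0,"tz":0,"roll":0},{"tx":0,"ty":0,"tz":0,"roll":0},{"tx":0,"ty":0,"tz":0,"roll":0},{"tx":0,"ty":0,"tz":0,"roll":0}]' 49 40
```

```text
t: 3.17
tool_pos: [0.4652, 0.308, -0.0002]
tool_rot: [0.448, -3.109, 0.0]
contact_force: [-0.1, -0.1, -0.6]
opening: 0.0622
grip_force: 0.0
t: 3.67
tool_pos: [0.4654, 0.3081, 0.0]
tool_rot: [-0.448, 3.109, 0.0]
contact_force: [-0.1, -0.7, 0.9]
opening: 0.0492
grip_force: 0.0
```

```bash
python3 -m handwheel '[{"tx":0,"ty":0,"tz":0,"roll":0},{"tx":0,"ty":0,"tz":0,"roll":0},{"tx":0,"ty":0,"tz":0,"roll":0}]' 46 40
python3 - <<'E'
from h import *
o=wrist("w4");im,W=wcloud("w4");z=np.load("pics/w4.npz");R=Ro.from_rotvec(z["r"]).as_matrix()
print(o["grip_force"],o["opening"])
for nm,s,p in comps(im,W):
    q=(p-z["p"])@R
    print(nm,s,"tool mm lo",(np.percentile(q,2,0)*1e3).round(1),"hi",(np.percentile(q,98,0)*1e3).round(1),"zmax",np.nanpercentile(p[:,2],95).round(4))
E
```

```text
t: 3.92
tool_pos: [0.4654, 0.3081, 0.0]
tool_rot: [-0.448, 3.109, 0.0]
contact_force: [0.1, -0.4, 0.3]
opening: 0.0462
grip_force: 0.0
0.0 0.04621428623993161
red [ 206  161   17  138 1202] tool mm lo [-31.8 -26.  -28.1] hi [ 43.5 -18.9  -9.2] zmax 0.0277
red [ 290  161   16  136 1138] tool mm lo [-30.3  19.2 -28.2] hi [43.5 26.3 -8.2] zmax 0.0278
```

View pics/w4.png

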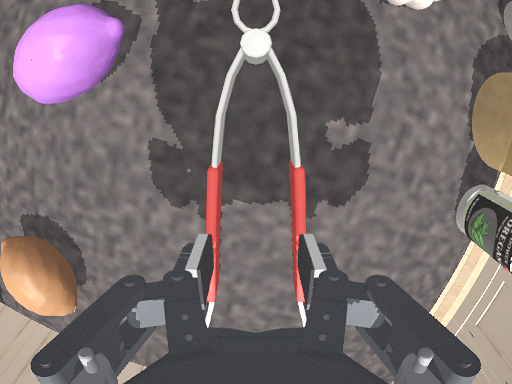

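The view shows the pads at (200,255) and (312,255) beside the grips, but no force is felt. I'll check the pad-tip height in the depth data.

Run:
```python
from h import *
im,W=wcloud("w4");z=np.load("pics/w4.npz");R=Ro.from_rotvec(z["r"]).as_matrix()
q=(W-z["p"])@R*1e3
for v in range(228,300,6):
    print(v,[tuple(q[v,u].round(0).astype(int)) for u in(192,200,205,208,211,214,218)])
```

```text
228 [(np.int64(-1), np.int64(-40), np.int64(-1)), (np.int64(-1), np.int64(-35), np.int64(-1)), (np.int64(-2), np.int64(-32), np.int64(0)), (np.int64(11), np.int64(-25), np.int64(-27)), (np.int64(12), np.int64(-23), np.int64(-29)), (np.int64(11), np.int64(-22), np.int64(-26)), (np.int64(6), np.int64(-21), np.int64(-16))]
234 [(np.int64(-6), np.int64(-41), np.int64(1)), (np.int64(11), np.int64(-28), np.int64(-34)), (np.int64(11), np.int64(-26), np.int64(-34)), (np.int64(11), np.int64(-24), np.int64(-34)), (np.int64(10), np.int64(-23), np.int64(-31)), (np.int64(7), np.int64(-22), np.int64(-26)), (np.int64(1), np.int64(-22), np.int64(-14))]
240 [(np.int64(-10), np.int64(-41), np.int64(0)), (np.int64(11), np.int64(-27), np.int64(-41)), (np.int64(11), np.int64(-25), np.int64(-41)), (np.int64(11), np.int64(-23), np.int64(-40)), (np.int64(6), np.int64(-23), np.int64(-31)), (np.int64(4), np.int64(-23), np.int64(-27)), (np.int64(-3), np.int64(-22), np.int64(-13))]
246 [(np.int64(7), np.int64(-32), np.int64(-40)), (np.int64(11), np.int64(-26), np.int64(-47)), (np.int64(11), np.int64(-24), np.in
[... 2111 characters left out ...]
p.int64(-39), np.int64(-25), np.int64(-7))]
288 [(np.int64(13), np.int64(-23), np.int64(-83)), (np.int64(2), np.int64(-24), np.int64(-68)), (np.int64(-4), np.int64(-23), np.int64(-60)), (np.int64(-9), np.int64(-23), np.int64(-54)), (np.int64(-28), np.int64(-26), np.int64(-28)), (np.int64(-30), np.int64(-25), np.int64(-26)), (np.int64(-49), np.int64(-26), np.int64(-1))]
294 [(np.int64(12), np.int64(-23), np.int64(-85)), (np.int64(-2), np.int64(-24), np.int64(-67)), (np.int64(-7), np.int64(-23), np.int64(-61)), (np.int64(-33), np.int64(-29), np.int64(-27)), (np.int64(-34), np.int64(-27), np.int64(-27)), (np.int64(-34), np.int64(-25), np.int64(-27)), (np.int64(-55), np.int64(-27), np.int64(0))]
```

```bash
python3 -m handwheel '[{"tx":0,"ty":0,"tz":0,"roll":0},{"tx":0,"ty":0,"tz":0,"roll":0},{"tx":0,"ty":0,"tz":0,"roll":0}]' 41 40
python3 - <<'E'
from h import *
o=wrist("w5");print(o["grip_force"],o["opening"],o["contact_force"])
for n in("w3","w4","w5"):
    im,W=wcloud(n);z=np.load(f"pics/{n}.npz");R=Ro.from_rotvec(z["r"]).as_matrix()
    for nm,s,p in comps(im,W):
        q=(p-z["p"])@R*1e3
        q=q[p[:,2]>0.024]
        for a,b in((-30,-15),(15,25),(30,42)):
            k=(q[:,0]>a)&(q[:,0]<b)
            if k.sum()>5:print(n,a,b,np.percentile(q[k,1],[3,97]).round(1),end=" ")
        print()
E
```

```text
t: 4.22
tool_pos: [0.4654, 0.3081, 0.0]
tool_rot: [-0.448, 3.109, -0.0]
contact_force: [0.2, 0.2, -0.1]
opening: 0.0409
grip_force: 0.0
0.0 0.040886091949820125 [ 0.20034401  0.19196674 -0.05099884]
w3 -30 -15 [-25.9 -24.4] w3 15 25 [-27.8 -21.9] w3 30 42 [-26.4 -20.8] 
w3 -30 -15 [22.3 23.7] w3 15 25 [19.4 24.6] w3 30 42 [18.2 23.4] 

w4 -30 -15 [-24.1 -23.3] w4 15 25 [-26.1 -20.3] w4 30 42 [-24.7 -19.1] 
w4 -30 -15 [23.8 24.7] w4 15 25 [20.6 26.5] w4 30 42 [19.5 25. ] 
w5 15 25 [-26.2 -20.3] w5 30 42 [-24.6 -19.1] 
w5 15 25 [20.4 26.5] w5 30 42 [19.4 25. ] 
w5 -30 -15 [-24.5 -24.1]
```

```bash
python3 - <<'E'
from h import *
for n in("w2","w3","w4","w5"):
    im,W=wcloud(n);z=np.load(f"pics/{n}.npz");R=Ro.from_rotvec(z["r"]).as_matrix()
    q=(W-z["p"])@R*1e3
    sat=cv2.cvtColor(im,cv2.COLOR_RGB2HSV)[...,1]
    m=(np.abs(q[...,0])<14)&(q[...,2]<-3)&(q[...,2]>-100)&(np.abs(q[...,1])<60)&(sat<90)
    p=q[m];print(n,m.sum(),"z hist",np.histogram(p[:,2],bins=np.arange(-100,1,6))[0], "maxz",p[:,2].max().round(1),"y",p[:,1].min().round(1),p[:,1].max().round(1))
E
cp pics/w5.png /tmp/; python3 -c "
import cv2;a=cv2.imread('pics/w5.png');cv2.imwrite('pics/c5.png',cv2.resize(a[200:350,150:370],None,fx=3.6,fy=3.6,interpolation=cv2.INTER_CUBIC)[:600])"
```

```text
w2 9981 z hist [ 992 2699 1969  748  627  603  634  564  517  429  199    0    0    0
    0    0] maxz -34.2 y -60.0 60.0
w3 10095 z hist [ 980 2718 2007  750  634  612  630  570  535  432  205    1    0    0
    5   16] maxz -7.9 y -60.0 60.0
w4 11488 z hist [1280 1541 3713 1325  604  755  498  531  454  432  304   43    0    0
    0    8] maxz -5.5 y -59.9 59.9
w5 11613 z hist [1343 1488 3652 1408  711  740  479  521  441  424  329   73    1    0
    0    3] maxz -5.3 y -59.3 59.1
```

View pics/c5.png

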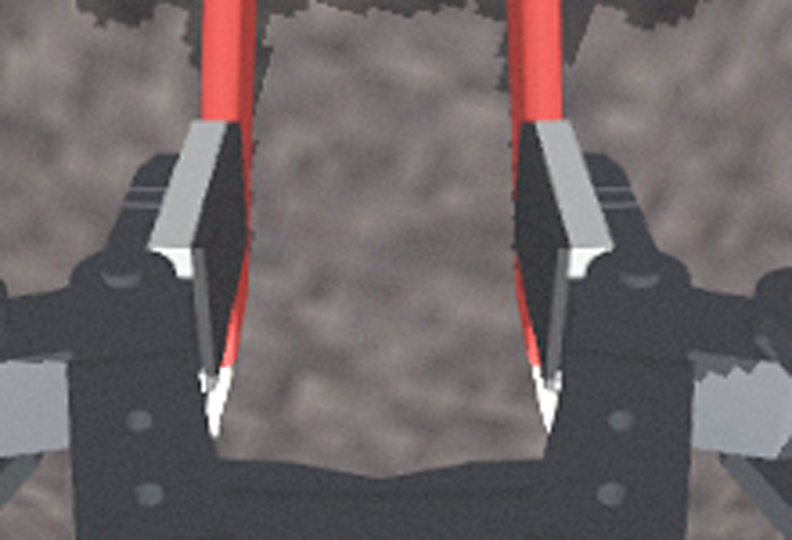

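The crop shows the pads (ends at about z=31 mm) sitting above the grips. So the fingers really end about 30 mm short of the reported TCP. I'll open, go down the rest in small steps watching the force, then close.

```bash
python3 -m handwheel '[{"tx":0,"ty":0,"tz":0,"roll":0},{"tx":0,"ty":0,"tz":0,"roll":0},{"tx":0,"ty":0,"tz":0,"roll":0},{"tx":0,"ty":0,"tz":5,"roll":0},{"tx":0,"ty":0,"tz":5,"roll":0},{"tx":0,"ty":0,"tz":0,"roll":0}]' 66 && python3 -m handwheel '[{"tx":0,"ty":0,"tz":4,"roll":0},{"tx":0,"ty":0,"tz":4,"roll":0},{"tx":0,"ty":0,"tz":3,"roll":0},{"tx":0,"ty":0,"tz":0,"roll":0}]' && python3 -m handwheel '[{"tx":0,"ty":0,"tz":2,"roll":0},{"tx":0,"ty":0,"tz":2,"roll":0},{"tx":0,"ty":0,"tz":0,"roll":0}]'
python3 - <<'E'
from h import *
o=wrist("w6");print(o["contact_force"])
im,W=wcloud("w6");z=np.load("pics/w6.npz");R=Ro.from_rotvec(z["r"]).as_matrix()
q=(W-z["p"])@R*1e3;sat=cv2.cvtColor(im,cv2.COLOR_RGB2HSV)[...,1]
m=(np.abs(q[...,0])<14)&(q[...,2]<-30)&(q[...,2]>-100)&(np.abs(q[...,1])<60)&(sat<90)
print("maxz",np.sort(q[m][:,2])[-20:].round(1))
for nm,s,p in comps(im,W):
    t=(p-z["p"])@R*1e3;print(nm,np.percentile(t,2,0).round(1),np.percentile(t,98,0).round(1))
E
```

```text
t: 4.77
tool_pos: [0.4643, 0.3075, -0.0115]
tool_rot: [0.448, -3.107, 0.001]
contact_force: [-0.6, 0.6, -0.3]
opening: 0.0661
grip_force: 0.0
t: 5.1
tool_pos: [0.4647, 0.3077, -0.022]
tool_rot: [0.448, -3.108, 0.001]
contact_force: [-0.9, -0.3, -0.4]
opening: 0.0658
grip_force: 0.0
t: 5.35
tool_pos: [0.4652, 0.3079, -0.0254]
tool_rot: [0.448, -3.109, 0.0]
contact_force: [-0.3, -0.2, -0.3]
opening: 0.0656
grip_force: 0.0
[-0.31182702 -0.21477054 -0.33393068]
maxz [-35.1 -34.9 -34.8 -34.8 -34.8 -34.7 -34.7 -34.7 -34.7 -34.6 -34.5 -34.5
 -34.4 -34.4 -34.3 -34.3 -34.2 -33.9 -31.2 -31.2]
red [-30.7 -26.3 -53.2] [ 43.5 -18.9 -33.8]
red [-31.6  19.1 -53.2] [ 43.5  26.8 -34.7]
```

```bash
python3 -m handwheel '[{"tx":0,"ty":0,"tz":0,"roll":0},{"tx":0,"ty":0,"tz":0,"roll":0},{"tx":0,"ty":0,"tz":0,"roll":0},{"tx":0,"ty":0,"tz":0,"roll":0}]' 49 40 && python3 -m handwheel '[{"tx":0,"ty":0,"tz":-5,"roll":0},{"tx":0,"ty":0,"tz":-15,"roll":0},{"tx":0,"ty":0,"tz":-30,"roll":0},{"tx":0,"ty":0,"tz":0,"roll":0},{"tx":0,"ty":0,"tz":0,"roll":0}]'
python3 - <<'E'
from h import *
o=wrist("w7");print(o["contact_force"],o["wrist_torque"],o["grip_force"])
im,W=wcloud("w7");z=np.load("pics/w7.npz");R=Ro.from_rotvec(z["r"]).as_matrix()
for nm,s,p in comps(im,W):
    t=(p-z["p"])@R*1e3;print(nm,s,np.percentile(t,2,0).round(1),np.percentile(t,98,0).round(1))
im,d=optics.get_image("side");np.savez("pics/s7.npz",im=im,d=d);cv2.imwrite("pics/s7.png",cv2.resize(im[130:330,130:400],None,fx=2.9,fy=2.9,interpolation=cv2.INTER_CUBIC)[:,:,::-1])
E
```

```text
t: 5.73
tool_pos: [0.4665, 0.3089, -0.0237]
tool_rot: [-0.448, 3.107, 0.002]
contact_force: [-1.1, 0.3, 6.6]
opening: 0.0491
grip_force: 6.8
t: 6.15
tool_pos: [0.4665, 0.3085, 0.0265]
tool_rot: [-0.448, 3.106, 0.001]
contact_force: [0.6, -0.6, -1.3]
opening: 0.049
grip_force: 5.2
[ 0.63335132 -0.5573317  -1.2726858 ] [ 0.04201676  0.03242861 -0.01417999] 5.241549978672992
red [ 203  171   20  157 1836] [-31.9 -23.5 -51.7] [ 43.6 -17.2 -32.3]
red [ 289  172   18  153 1747] [-30.8  16.4 -51.5] [ 43.7  22.9 -31.6]
```

View pics/s7.png

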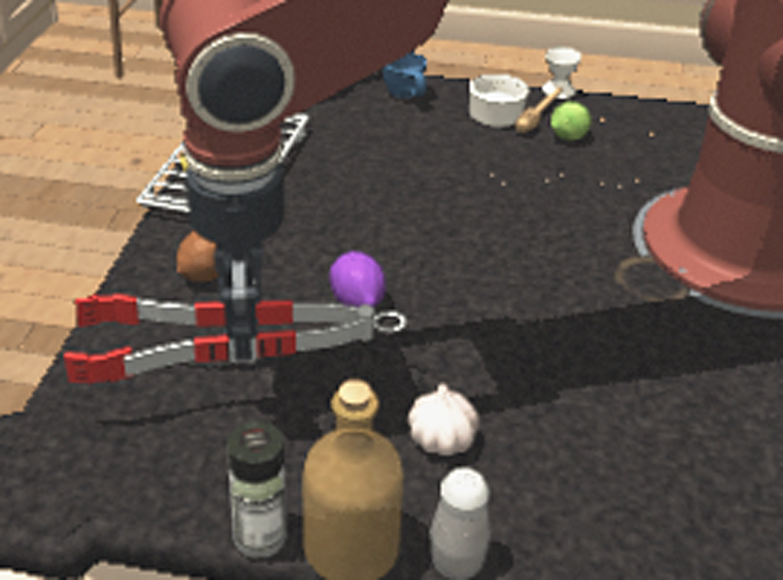

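The tongs are held level and off the table. Next: head positions from the side and scene cameras in the tool frame, and a refined lemon pose.

Run:
```python
from h import *
o=ctrl.get_obs();R=Ro.from_rotvec(o["tool_rot"]).as_matrix();P=o["tool_pos"]
z=np.load("pics/s7.npz")
im,d=optics.get_image("scene")
for n,im,W in(("side",z["im"],cloud("side",z["d"])),("scene",im,cloud("scene",d))):
    for nm,s,p in comps(im,W):
        q=(p-P)@R*1e3
        if np.abs(np.median(q,0)).max()<300: print(n,nm,s,"lo",np.percentile(q,3,0).round(1),"hi",np.percentile(q,97,0).round(1))
im,W=wcloud("w7");q=(W-P)@R*1e3
h=[q[v,u] for v in range(15,100,3) for u in range(246,262,3) if q[v,u,2]<-40 and q[v,u,2]>-75];print("hinge top",np.median(h,0).round(1),len(h))
print(P,o["tool_rot"],np.degrees(np.arctan2(-R[1,0],-R[0,0])))
```

```text
side red [156 232  22  10 177] lo [-141.3  -35.9  -54.6] hi [-93.9 -27.3 -28.5]
side red [197 235  11   7  63] lo [-38.7 -21.1 -52.6] hi [-18.  -15.9 -32.2]
side red [218 234  13   8  90] lo [ 14.1 -20.3 -51.4] hi [ 42.2 -14.4 -29.5]
side red [197 245  12  10  72] lo [-38.   21.9 -52.6] hi [-13.6  29.2 -30.4]
side red [219 244  13   9  79] lo [ 14.7  19.8 -52. ] hi [ 43.   25.1 -29.6]
side red [152 250  23  12 179] lo [-141.9   35.6  -54.3] hi [-97.8  43.1 -27.9]
scene red [127 212  22  13 216] lo [-141.5  -36.6  -51.3] hi [-92.2 -28.3 -25.1]
scene red [180 219  21  21 210] lo [ -4.3 -25.5 -50.5] hi [ 43.5  24.7 -28.3]
scene red [113 225  23  14 218] lo [-141.4   35.6  -51.5] hi [-95.9  43.4 -25.5]
scene red [159 224  12  14 109] lo [-39.  -20.  -49.6] hi [-13.   28.9 -27.3]
scene yel [194 178  23  18 313] lo [ -55.5 -296.2  -44.5] hi [   1.1 -264.1   -3.8]
hinge top [102.6  -0.5 -55.7] 78
[0.46442972 0.30752034 0.02382189] [ 4.47671839e-01 -3.10760962e+00  1.11953753e-03] 16.394861907626108
```

Run:
```python
from h import *
from scipy.optimize import least_squares
S=[]
z=np.load("pics/side0.npz");S.append(("side",z["im"],cloud("side",z["d"])))
im,W=wcloud("w2");S.append(("w2",im,W))
im,d=optics.get_image("scene");S.append(("scene",im,cloud("scene",d)))
for name,c0 in(("L",(0.585,0.036)),("R",(0.575,-0.088))):
    def res(a,p):
        c,s=np.cos(a[2]),np.sin(a[2]);dx,dy,dz=p[:,0]-a[0],p[:,1]-a[1],p[:,2]-a[3]
        r=np.sqrt(((c*dx+s*dy)/.0375)**2+((-s*dx+c*dy)/.0255)**2+(dz/.0255)**2);return (r-1)*.028
    allp=[]
    for n,im,W in S:
        h=cv2.cvtColor(im,cv2.COLOR_RGB2HSV);H,Sa=h[...,0],h[...,1]
        m=(H>18)&(H<40)&(Sa>80)&(W[...,2]>.03)&(W[...,2]<.08)&(np.hypot(W[...,0]-c0[0],W[...,1]-c0[1])<.055)
        p=W[m]
        if len(p)<30:continue
        allp.append(p);f=least_squares(res,[*c0,-.075,.046],args=(p,),loss="soft_l1",f_scale=.002)
        print(name,n,len(p),f.x.round(4),"rms",np.sqrt(np.mean(f.fun**2)).round(4),"zmax",p[:,2].max().round(4))
    p=np.vstack(allp);f=least_squares(res,[*c0,-.075,.046],args=(p,),loss="soft_l1",f_scale=.002);print(name,"all",f.x.round(4))
```

```text
L side 269 [ 0.5781  0.0364 -0.1955  0.0454] rms 0.0017 zmax 0.0715
L w2 573 [ 0.5785  0.0361 -0.1047  0.0458] rms 0.001 zmax 0.0685
L scene 301 [ 0.5782  0.0358 -0.1919  0.0443] rms 0.002 zmax 0.0704
L all [ 0.5781  0.0362 -0.1269  0.0452]
R side 228 [ 0.5698 -0.0881 -0.217   0.045 ] rms 0.0017 zmax 0.0718
R w2 541 [ 0.5704 -0.0884 -0.1348  0.0456] rms 0.0011 zmax 0.0691
R scene 255 [ 0.5706 -0.0884 -0.2872  0.0441] rms 0.0023 zmax 0.0706
R all [ 0.5702 -0.0883 -0.1681  0.045 ]
```

All three views agree within 1 mm: L lemon at (0.578,0.036,0.0455), R lemon at (0.570,-0.088,0.0455), yaw about -7°. Next I'll lift, turn, and go over the left lemon.

```bash
python3 -m handwheel '[{"tx":0,"ty":0,"tz":-15,"roll":0},{"tx":0,"ty":0,"tz":-25,"roll":0},{"tx":0,"ty":0,"tz":-25,"roll":0},{"tx":0,"ty":0,"tz":-15,"roll":0},{"tx":0,"ty":0,"tz":-10,"roll":0.03},{"tx":0,"ty":0,"tz":0,"roll":0.063},{"tx":0,"ty":0,"tz":0,"roll":0.063},{"tx":0,"ty":0,"tz":0,"roll":0.063},{"tx":0,"ty":0,"tz":0,"roll":0.063},{"tx":0,"ty":0,"tz":0,"roll":0.063},{"tx":0,"ty":0,"tz":0,"roll":0.063}]' && python3 -m handwheel '[{"tx":0,"ty":-10,"tz":0,"roll":0},{"tx":-2,"ty":-20,"tz":0,"roll":0},{"tx":-4,"ty":-27,"tz":0,"roll":0},{"tx":-4,"ty":-27,"tz":0,"roll":0},{"tx":-4,"ty":-27,"tz":0,"roll":0},{"tx":-4,"ty":-27,"tz":0,"roll":0},{"tx":-4,"ty":-27,"tz":0,"roll":0},{"tx":-4,"ty":-27,"tz":0,"roll":0},{"tx":-2,"ty":-27,"tz":0,"roll":0},{"tx":0,"ty":-20,"tz":0,"roll":0},{"tx":0,"ty":-12,"tz":0,"roll":0},{"tx":0,"ty":-4,"tz":0,"roll":0}]' && python3 -m handwheel '[{"tx":0,"ty":0,"tz":0,"roll":0},{"tx":0,"ty":0,"tz":0,"roll":0},{"tx":0,"ty":0,"tz":0,"roll":0},{"tx":0,"ty":0,"tz":0,"roll":0}]'
cat >> h.py <<'E'
def weigh(n=8):
    F=[];T=[];Q=[]
    for i in range(n):
        o=ctrl.get_obs();F.append(o["contact_force"]);T.append(o["wrist_torque"]);Q.append(o["effort"]);optics.get_image("scene")
    print("F",np.mean(F,0).round(3),np.std(F,0).round(3),"T",np.mean(T,0).round(4),np.std(T,0).round(4),"eff",np.mean(Q,0).round(3),"t",o["t"])
E
python3 - <<'E'
from h import *
weigh();o=ctrl.get_obs();R=Ro.from_rotvec(o["tool_rot"]).as_matrix();P=o["tool_pos"]
print(P,np.degrees(np.arctan2(-R[1,0],-R[0,0])))
for n in("side","scene"):
    im,d=optics.get_image(n);W=cloud(n,d)
    for nm,s,p in comps(im,W):
        q=(p-P)@R*1e3
        if nm=="red" and np.abs(np.median(q,0)).max()<300: print(n,nm,s,"lo",np.percentile(q,3,0).round(1),"hi",np.percentile(q,97,0).round(1))
t=R.T@(np.array([.578,.036,.0455])-P)*1e3;print("lemon in tool",t)
E
```

```text
t: 7.27
tool_pos: [0.4645, 0.3076, 0.1132]
tool_rot: [-0.196, -3.133, 0.002]
contact_force: [0.2, -0.0, -0.8]
opening: 0.0492
grip_force: 5.2
t: 8.27
tool_pos: [0.461, 0.0495, 0.1139]
tool_rot: [-0.193, -3.134, 0.001]
contact_force: [0.4, 0.5, -1.1]
opening: 0.0488
grip_force: 5.2
t: 8.6
tool_pos: [0.4621, 0.0523, 0.1148]
tool_rot: [-0.189, -3.136, -0.0]
contact_force: [-0.2, 0.1, -0.8]
opening: 0.0491
grip_force: 5.2
F [-0.146 -0.042 -0.855] [0.374 0.687 0.446] T [0.011  0.0245 0.0124] [0.0158 0.0181 0.0328] eff [-3.3000e-02 -2.4228e+01 -3.6205e+01 -1.0000e-03 -1.7000e-02 -1.0000e-03] t 8.95
[0.46219933 0.05169297 0.11500547] -6.963589161095755
lemon in tool [-116.84901678   -1.53762791   69.50551625]
```

```bash
python3 -m handwheel '[{"tx":1,"ty":-1.5,"tz":10,"roll":0},{"tx":0,"ty":0,"tz":20,"roll":0},{"tx":0,"ty":0,"tz":20,"roll":0},{"tx":0,"ty":0,"tz":10,"roll":0},{"tx":0,"ty":0,"tz":0,"roll":0},{"tx":0,"ty":0,"tz":0,"roll":0}]'
cat >> h.py <<'E'
def look(lem):
    o=ctrl.get_obs();R=Ro.from_rotvec(o["tool_rot"]).as_matrix();P=o["tool_pos"]
    print(P,np.degrees(np.arctan2(-R[1,0],-R[0,0])).round(2),"lemon in tool",(R.T@(np.array(lem)-P)*1e3).round(1))
    for n in("side","scene"):
        im,d=optics.get_image(n);W=cloud(n,d)
        cv2.imwrite(f"pics/{n}_{o['t']:.2f}.png",im[:,:,::-1])
        for nm,s,p in comps(im,W):
            q=(p-P)@R*1e3
            if np.abs(np.median(q,0)).max()<300: print(n,nm,s,"lo",np.percentile(q,3,0).round(1),"hi",np.percentile(q,97,0).round(1))
E
python3 -c "
from h import *
look([.578,.036,.0455])"
```

```text
t: 9.6
tool_pos: [0.4604, 0.0501, 0.0543]
tool_rot: [-0.191, -3.134, 0.0]
contact_force: [-0.9, -0.3, 0.1]
opening: 0.0489
grip_force: 5.2
[0.46041787 0.05014377 0.05432412] -6.98 lemon in tool [-118.4    0.3    8.6]
side red [199 164  15  11 106] lo [-138.   -36.7  -53.4] hi [-92.5 -28.1 -27.2]
side red [189 175  17   9  90] lo [-139.    36.1  -52.8] hi [-97.4  43.9 -30.3]
side red [239 174  15  16 153] lo [ -1.  -20.7 -50.4] hi [ 44.1  25.  -28.6]
side red [223 179   8   8  44] lo [-37.1  21.9 -50.4] hi [-14.5  27.7 -29.4]
side yel [208 162  18   9  70] lo [-144.2 -134.7  -14.2] hi [ -89.6 -104.3    4.6]
side yel [192 184  23  11 194] lo [-142.2    0.4  -26.9] hi [-80.2  35.3  21.1]
scene red [204 162  15  12 126] lo [-143.1  -38.   -52.2] hi [-90.9 -27.  -27.7]
scene red [188 168  16  12 116] lo [-141.2   34.3  -53. ] hi [-96.9  44.  -28. ]
scene red [235 172  20  18 223] lo [-20.7 -22.7 -50.2] hi [ 42.7  25.3 -29.6]
scene red [220 176   8  10  52] lo [-47.8   1.2 -49.3] hi [-16.8  29.8 -27. ]
scene yel [194 180  23  16 291] lo [-135.7   -4.1  -28.1] hi [-79.   33.2  26.1]
scene yel [350 184  18  15 148] lo [ 208.3 -352.9   11.9] hi [ 262.  -246.4   44.6]
```

```bash
python3 -m handwheel '[{"tx":0,"ty":0,"tz":10,"roll":0},{"tx":0,"ty":0,"tz":15,"roll":0},{"tx":0,"ty":0,"tz":15,"roll":0},{"tx":0,"ty":0,"tz":9,"roll":0},{"tx":0,"ty":0,"tz":0,"roll":0},{"tx":0,"ty":0,"tz":0,"roll":0},{"tx":0,"ty":0,"tz":0,"roll":0}]' && python3 -m handwheel '[{"tx":0,"ty":0,"tz":0,"roll":0},{"tx":0,"ty":0,"tz":0,"roll":0},{"tx":0,"ty":0,"tz":0,"roll":0},{"tx":0,"ty":0,"tz":0,"roll":0},{"tx":0,"ty":0,"tz":0,"roll":0},{"tx":0,"ty":0,"tz":0,"roll":0},{"tx":0,"ty":0,"tz":0,"roll":0}]' 30 40
python3 -c "
from h import *
look([.578,.036,.0455])"
```

```text
t: 10.28
tool_pos: [0.4618, 0.0501, 0.0069]
tool_rot: [0.191, 3.134, 0.0]
contact_force: [-0.5, -0.8, -1.5]
opening: 0.049
grip_force: 5.2
t: 10.87
tool_pos: [0.4618, 0.0502, 0.0066]
tool_rot: [0.191, 3.134, 0.0]
contact_force: [0.8, 0.3, 0.3]
opening: 0.0384
grip_force: 40.1
[0.46183157 0.0501544  0.00658122] -6.98 lemon in tool [-1.171e+02  1.000e-01 -3.870e+01]
side red [191 186  16  11  89] lo [-140.3   26.6  -52.8] hi [-98.4  33.7 -28.6]
side red [239 189  14  14 127] lo [  4.9 -17.9 -48.4] hi [ 42.2  22.1 -27.8]
side red [224 191   8   9  47] lo [-36.4 -13.3 -56.4] hi [-10.7  25.9 -26.5]
side yel [206 162  21  14 194] lo [-148.9 -128.3  -60.2] hi [-87.5 -97.7 -25.4]
side yel [192 179  22  12 118] lo [-145.6  -23.2  -61.8] hi [-81.7  24.8 -41.3]
scene red [192 183  14  13  95] lo [-138.7   26.2  -50.6] hi [-97.2  33.7 -26.1]
scene red [236 189  18  18 182] lo [ -9.6 -20.4 -47.6] hi [ 43.4  21.9 -26.7]
scene red [222 191   7  11  54] lo [-56.9 -16.4 -48.5] hi [ -5.6  33.4 -24.8]
scene yel [195 178  21  13 156] lo [-133.8  -12.2  -62.2] hi [-80.2  24.6 -40.1]
scene yel [350 184  18  15 147] lo [ 208.6 -355.9  -36.7] hi [ 263.4 -245.1   -4. ]
```

Gripped at 40 N with the opening at 38 mm, so the heads are on the lemon. I'll lift and weigh.

```bash
python3 -m handwheel '[{"tx":0,"ty":0,"tz":-4,"roll":0},{"tx":0,"ty":0,"tz":-10,"roll":0},{"tx":0,"ty":0,"tz":-18,"roll":0},{"tx":0,"ty":0,"tz":-22,"roll":0},{"tx":0,"ty":0,"tz":-22,"roll":0},{"tx":0,"ty":0,"tz":-18,"roll":0},{"tx":0,"ty":0,"tz":-10,"roll":0},{"tx":0,"ty":0,"tz":-4,"roll":0},{"tx":0,"ty":0,"tz":0,"roll":0},{"tx":0,"ty":0,"tz":0,"roll":0},{"tx":0,"ty":0,"tz":0,"roll":0},{"tx":0,"ty":0,"tz":0,"roll":0}]'
python3 -c "
from h import *
weigh(24);print(ctrl.get_obs()['tool_pos'])
im,d=optics.get_image('side');cv2.imwrite('pics/lift1.png',cv2.resize(im[100:260,130:330],None,fx=3.6,fy=3.6)[:,:,::-1])"
```

```text
t: 11.97
tool_pos: [0.4599, 0.0502, 0.1124]
tool_rot: [-0.191, -3.133, 0.0]
contact_force: [-0.3, 0.6, -1.4]
opening: 0.0384
grip_force: 40.3
F [ 0.016  0.181 -1.584] [0.375 0.511 0.443] T [0.0008 0.0635 0.0013] [0.0275 0.0216 0.0255] eff [ 1.0000e-03 -2.4321e+01 -3.6464e+01 -3.0000e-03 -6.2000e-02  0.0000e+00] t 13.1167
[0.46102613 0.05018725 0.1140315 ]
```

View pics/lift1.png

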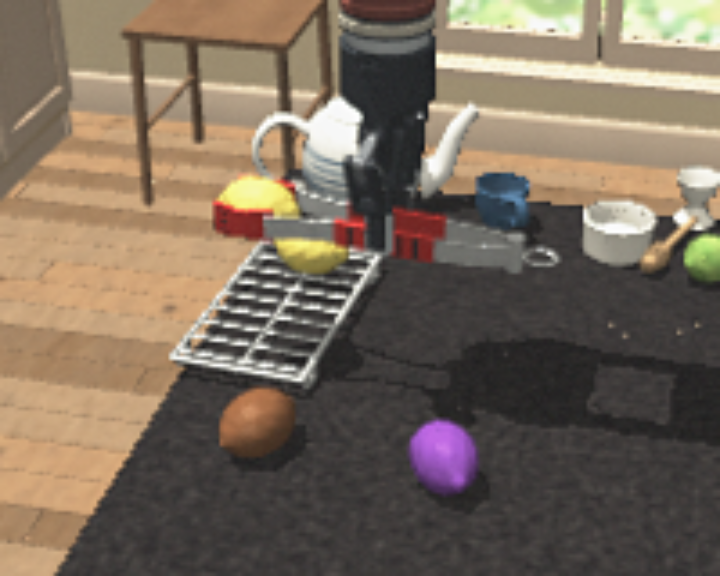

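The left lemon is held cleanly. Force rose by 0.5-0.7 N, moment by 0.04 N m and joint-5 torque by 0.045 N m. That matches about 40 g (120 g would give 0.14 N m), so it's the light one. I'll put it back.

```bash
python3 -m handwheel '[{"tx":0,"ty":0,"tz":4,"roll":0},{"tx":0,"ty":0,"tz":14,"roll":0},{"tx":0,"ty":0,"tz":20,"roll":0},{"tx":0,"ty":0,"tz":20,"roll":0},{"tx":0,"ty":0,"tz":18,"roll":0},{"tx":0,"ty":0,"tz":14,"roll":0},{"tx":0,"ty":0,"tz":8,"roll":0},{"tx":0,"ty":0,"tz":5,"roll":0},{"tx":0,"ty":0,"tz":3,"roll":0},{"tx":0,"ty":0,"tz":2,"roll":0},{"tx":0,"ty":0,"tz":0,"roll":0},{"tx":0,"ty":0,"tz":0,"roll":0}]' && python3 -m handwheel '[{"tx":0,"ty":0,"tz":0,"roll":0},{"tx":0,"ty":0,"tz":0,"roll":0},{"tx":0,"ty":0,"tz":0,"roll":0},{"tx":0,"ty":0,"tz":0,"roll":0},{"tx":0,"ty":0,"tz":0,"roll":0}]' 49 40
python3 -c "
from h import *
look([.578,.036,.0455])"
```

```text
t: 14.22
tool_pos: [0.462, 0.0501, 0.0071]
tool_rot: [0.191, 3.134, -0.0]
contact_force: [-1.1, 0.5, 1.0]
opening: 0.0385
grip_force: 40.5
t: 14.63
tool_pos: [0.461, 0.0502, 0.006]
tool_rot: [0.191, 3.136, 0.0]
contact_force: [0.0, -0.4, -0.7]
opening: 0.0488
grip_force: 5.2
[0.46100462 0.05017105 0.00600551] -6.98 lemon in tool [-1.179e+02  1.000e-01 -3.950e+01]
side red [239 186  14  11  92] lo [ -0.9 -20.7 -50.4] hi [ 42.6 -14.9 -29.3]
side red [191 188  15  10  96] lo [-138.7   35.2  -53.4] hi [-97.9  43.8 -26.5]
side red [239 195  10   8  46] lo [ 14.2  18.9 -51.4] hi [ 42.7  25.7 -31.2]
side yel [206 162  21  14 192] lo [-149.4 -127.6  -61.2] hi [-87.7 -97.6 -25.9]
side yel [192 179  22  12 149] lo [-144.2  -12.5  -62.5] hi [-81.1  27.2 -41.3]
scene red [189 185  15  13 111] lo [-139.3   35.3  -50.6] hi [-95.9  43.9 -24.9]
scene red [235 188  20  19 224] lo [-18.1 -22.6 -49.8] hi [ 44.5  25.9 -27.9]
scene red [221 193   7   9  47] lo [-37.1  22.4 -49.3] hi [ -5.9  38.2 -27.6]
scene yel [194 178  22  14 192] lo [-137.   -30.6  -63.2] hi [-80.2  25.3 -40.3]
scene yel [350 184  18  15 148] lo [ 206.  -355.   -36.7] hi [ 262.8 -246.4   -4.3]
```

Released, heads open, lemon back in its groove. Now I'll rise and go to the right lemon.

```bash
python3 -m handwheel '[{"tx":0,"ty":0,"tz":-6,"roll":0},{"tx":0,"ty":0,"tz":-14,"roll":0},{"tx":0,"ty":0,"tz":-22,"roll":0},{"tx":0,"ty":0,"tz":-26,"roll":0},{"tx":0,"ty":0,"tz":-22,"roll":0},{"tx":0,"ty":0,"tz":-12,"roll":0},{"tx":0,"ty":0,"tz":-6,"roll":0},{"tx":0,"ty":0,"tz":0,"roll":0}]' && python3 -m handwheel '[{"tx":-0.5,"ty":-6,"tz":0,"roll":0},{"tx":-1,"ty":-14,"tz":0,"roll":0},{"tx":-1,"ty":-20,"tz":0,"roll":0},{"tx":-1,"ty":-22,"tz":0,"roll":0},{"tx":-1,"ty":-22,"tz":0,"roll":0},{"tx":-1,"ty":-20,"tz":0,"roll":0},{"tx":-1,"ty":-14,"tz":0,"roll":0},{"tx":-1,"ty":-6.5,"tz":0,"roll":0},{"tx":0,"ty":0,"tz":0,"roll":0},{"tx":0,"ty":0,"tz":0,"roll":0},{"tx":0,"ty":0,"tz":0,"roll":0},{"tx":0,"ty":0,"tz":0,"roll":0}]' && python3 -m handwheel '[{"tx":0,"ty":0,"tz":10,"roll":0},{"tx":0,"ty":0,"tz":20,"roll":0},{"tx":0,"ty":0,"tz":20,"roll":0},{"tx":0,"ty":0,"tz":8,"roll":0},{"tx":0,"ty":0,"tz":0,"roll":0},{"tx":0,"ty":0,"tz":0,"roll":0}]'
python3 -c "
from h import *
look([.5702,-.0883,.0455])"
```

```text
t: 15.4
tool_pos: [0.462, 0.0501, 0.1155]
tool_rot: [0.191, 3.133, -0.0]
contact_force: [-0.5, -0.6, -0.7]
opening: 0.049
grip_force: 5.2
t: 16.4
tool_pos: [0.4532, -0.0735, 0.1136]
tool_rot: [-0.189, -3.135, -0.001]
contact_force: [-0.7, 0.0, -2.0]
opening: 0.0491
grip_force: 5.3
t: 16.9
tool_pos: [0.453, -0.0739, 0.0556]
tool_rot: [-0.19, -3.135, -0.001]
contact_force: [-0.2, -0.8, -1.3]
opening: 0.0489
grip_force: 5.2
[ 0.45300253 -0.07392955  0.05559293] -6.95 lemon in tool [-1.181e+02 -1.000e-01  1.000e+01]
side red [212 147  14   9  89] lo [-138.1  -36.2  -53. ] hi [-92.1 -27.8 -27.1]
side red [204 156  15   9  84] lo [-140.6   34.5  -51.9] hi [-97.5  44.3 -29. ]
side red [250 156  13  14 112] lo [  2.2 -20.5 -49.9] hi [ 43.2  24.3 -29.5]
side red [235 159   7   8  43] lo [-36.2 -19.5 -49.7] hi [-14.5  28.8 -27.9]
side yel [206 165  21  11 177] lo [-1.426e+02 -1.000e-01 -9.900e+00] hi [-81.1  27.7  23.6]
side yel [192 180  22  16 235] lo [-134.4  115.9  -12.2] hi [-73.9 152.4  22.4]
scene red [214 150  28  17 209] lo [-144.4  -37.6  -52.2] hi [-93.1  42.7 -27.2]
scene red [259 159  18  16 170] lo [-15.7 -24.7 -50.4] hi [ 42.2  26.1 -28.3]
scene red [245 162   7   8  46] lo [-52.4  -9.3 -50.4] hi [-16.3  27.9 -29.9]
scene yel [219 166  21  17 268] lo [-135.8   -5.5  -27.4] hi [-78.5  33.3  26.9]
scene yel [194 178  22  19 316] lo [-130.3  116.6  -12.5] hi [-73.4 152.3  28. ]
```

```bash
python3 -m handwheel '[{"tx":0,"ty":0,"tz":10,"roll":0},{"tx":0,"ty":0,"tz":15,"roll":0},{"tx":0,"ty":0,"tz":15,"roll":0},{"tx":0,"ty":0,"tz":10,"roll":0},{"tx":0,"ty":0,"tz":0,"roll":0},{"tx":0,"ty":0,"tz":0,"roll":0},{"tx":0,"ty":0,"tz":0,"roll":0}]' && python3 -m handwheel '[{"tx":0,"ty":0,"tz":0,"roll":0},{"tx":0,"ty":0,"tz":0,"roll":0},{"tx":0,"ty":0,"tz":0,"roll":0},{"tx":0,"ty":0,"tz":0,"roll":0},{"tx":0,"ty":0,"tz":0,"roll":0},{"tx":0,"ty":0,"tz":0,"roll":0},{"tx":0,"ty":0,"tz":0,"roll":0}]' 30 45 && python3 -m handwheel '[{"tx":0,"ty":0,"tz":-4,"roll":0},{"tx":0,"ty":0,"tz":-10,"roll":0},{"tx":0,"ty":0,"tz":-18,"roll":0},{"tx":0,"ty":0,"tz":-22,"roll":0},{"tx":0,"ty":0,"tz":-22,"roll":0},{"tx":0,"ty":0,"tz":-18,"roll":0},{"tx":0,"ty":0,"tz":-10,"roll":0},{"tx":0,"ty":0,"tz":-4,"roll":0},{"tx":0,"ty":0,"tz":0,"roll":0},{"tx":0,"ty":0,"tz":0,"roll":0},{"tx":0,"ty":0,"tz":0,"roll":0},{"tx":0,"ty":0,"tz":0,"roll":0}]'
python3 -c "
from h import *
weigh(24);look([.5702,-.0883,.0455])
im,d=optics.get_image('side');cv2.imwrite('pics/lift2.png',cv2.resize(im[100:260,130:330],None,fx=3.6,fy=3.6)[:,:,::-1])"
```

```text
t: 17.58
tool_pos: [0.4541, -0.0746, 0.0068]
tool_rot: [0.191, 3.134, -0.001]
contact_force: [0.4, -0.4, -1.0]
opening: 0.049
grip_force: 5.2
t: 18.17
tool_pos: [0.4542, -0.0746, 0.0066]
tool_rot: [0.191, 3.134, -0.001]
contact_force: [1.6, -0.3, 1.6]
opening: 0.0384
grip_force: 45.1
t: 19.17
tool_pos: [0.4523, -0.074, 0.1124]
tool_rot: [-0.191, -3.133, -0.001]
contact_force: [0.3, 0.3, -2.3]
opening: 0.0385
grip_force: 45.5
F [ 0.     0.024 -2.151] [0.402 0.429 0.502] T [ 0.0215  0.1584 -0.0075] [0.0301 0.0343 0.0281] eff [ 1.0000e-03 -2.4273e+01 -3.7032e+01  3.2000e-02 -1.4700e-01  0.0000e+00] t 20.3167
[ 0.4533184  -0.07430855  0.11398601] -6.98 lemon in tool [-117.7    0.3   68.5]
side yel [192 180  22  16 234] lo [-134.4  114.5   46.4] hi [-74.5 152.6  81.3]
scene yel [194 178  22  18 315] lo [-129.8  117.9   45.8] hi [-73.5 152.9  86.4]
```

The right lemon adds 0.13 N m and about 1.3 N, against 0.04 N m for the left, so it's the heavy one. My picture quota is used up, so I'll check numerically that it's held and steady, then hand in.

```bash
python3 -c "
from h import *
def yel():
    im,d=optics.get_image('side');W=cloud('side',d);h=cv2.cvtColor(im,cv2.COLOR_RGB2HSV)
    m=(h[...,0]>20)&(h[...,0]<40)&(h[...,1]>90)&(np.hypot(W[...,0]-.57,W[...,1]+.088)<.07)&(W[...,2]>.06)&(W[...,2]<.25)
    p=W[m];return len(p),np.median(p,0).round(4),np.percentile(p[:,2],[2,98]).round(3)
print(yel());weigh(6);print(yel());o=ctrl.get_obs();print(o['grip_force'],o['dq'].round(4),o['t'])
"
```

```text
(101, array([ 0.5553, -0.075 ,  0.1678]), array([0.155, 0.175]))
F [ 0.016 -0.088 -2.1  ] [0.835 0.43  0.425] T [ 0.0203  0.141  -0.0161] [0.0235 0.0208 0.0348] eff [-2.0000e-03 -2.4282e+01 -3.7059e+01  3.2000e-02 -1.5000e-01 -0.0000e+00] t 20.8167
(102, array([ 0.5555, -0.0753,  0.1677]), array([0.154, 0.176]))
45.49149513244629 [ 0.0004  0.0015 -0.0015  0.002   0.0007  0.0026] 20.9167
```

```bash
python3 -c "
from station import ctrl
print(ctrl.finish_job())"
```

```text
the job is handed in; nothing more can be done
None
```

The job is handed in at about 21 s: the heavy lemon (the right one) is held still in the tongs about 107 mm above the rack, and the light one is back in its groove on the rack.

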